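Air the walnut crate: lid off, bolt drawn, gate held ajar

TASK

Air the small walnut crate: tip the front of its loose lid up by the wooden grip bar with the back edge still on the rim, lift the lid off, gently lay it down flat (skirt down) on the table or the pastry board clear of the crate, and let go of it. Then take the bolt by its upright knob; the bolt has sagged and its nose is caught behind the bent-up lip of the keeper, so lift it over the lip while pulling it all the way back, and without letting go swing the gate about 30 degrees open. The gate springs shut by itself, so finish while still gripping the knob and holding the gate ajar; leave the other things on the table where they are.

Things in the scene. Friction and masses are not known exactly. Their poses are not given: they have to be found in the camera images.
- crate: Small open wooden crate of light slats, 110 mm deep (x), 140 mm wide (y), rim 100 mm above the table, fixed to the table, walnuts inside. Origin: centre of its underside. Its front with the gate (faces at x = -65 mm) looks to its -x, roughly to the robot; +y is its left as the robot sees it (hinge side), the keeper is at its right front corner.
- lid: Loose wooden lid over the crate's rim, axes as the crate's: board 134 (x) x 154 (y) x 8 mm with a skirt 4 mm thick and 9 mm deep on all sides, 3 mm play; 0.13 to 0.22 kg. Origin: centre of the board's underside, 100 mm up when seated, 9 mm when lying on the table, 35 mm on the pastry board (26 mm thick, at the right). Seated, its skirt keeps the gate shut.
- lid_handle (a point): Middle of the top of the grip bar on the lid: bar 14 mm thick (lid x), 60 mm long (lid y), standing 28 mm above the board; the point lies 30 mm to the front of the lid's origin, 12 mm to its left and 36 mm above it. Axes as the lid's.
- lid_back (a point): Middle of the lid's back edge, at the underside of the board, 67 mm behind the lid's origin.
- rim_centre (a point): Centre of the crate's rim, 100 mm above the table, over which the lid sits. Bare table for the lid lies to the right of the crate, about x = 0.47, y = 0.135 m in the world; the raised left edge (52 mm high) of the pastry board runs from its near corner at x = 0.445, y = 0.03 at 30 degrees to the left of the world x axis, away from the robot.
- bolt_knob: Upright steel knob of the bolt, 14 mm diameter, the only part that rises above the gate's top (98 mm). Origin on its axis, near its foot, 73 mm below its top; the top is 142 mm above the table while the bolt sags. Its axis stands 18 mm in front of the gate's face. Axes turn with the gate: +y is the way to pull (towards the hinge), -x away from the gate.
- knob_top (a point): Top of the knob, on its axis.
- bolt_lift (a joint): How far the bolt with its plate is raised from its sagged position: 0 to 0.018 m, straight up. It sags by its own weight of about 1.5 N. At 0 the nose under the rod's tip reaches 9 mm below the top of the keeper's lip; from 0.010 to 0.018 it passes over.
- bolt (a joint): How far the bolt rod is drawn back along the gate's +y (towards the hinge): 0 shut, 0.030 m fully back (stop). Its nose has to pass over the lip between 0.004 and 0.016; it is clear of the keeper from 0.018. It stays where it is left (0.6 N friction).
- gate (a joint): Opening angle of the gate: 0 shut, grows as its end at the keeper swings out to the front (-x), stop at 1.3 rad. The upright hinge pin is at x = -68, y = +70 mm in the crate's frame, 96 mm from the knob when the bolt is shut, 67 mm when it is drawn. A spring closes it: 0.14 N m when shut, 0.24 N m at 0.5 rad.
- cutter_round: Bystander, to be left alone: round tinplate pastry cutter, 66 mm wide; origin at the centre of its underside.
- matchbox: Bystander, to be left alone: matchbox, 36x52x14 mm; origin at the centre of its underside.
- bench_scraper: Bystander, to be left alone: steel dough scraper with a wooden grip, 95x122x18 mm, on the pastry board; origin at the centre of its underside.
- pastry_brush: Bystander, to be left alone: flat beech pastry brush, 182x39x12 mm; origin at the centre of its underside.
- cutter_fluted: Bystander, to be left alone: fluted tinplate pastry cutter, 54 mm wide, on the pastry board; origin at the centre of its underside.

How it is judged:
By the outcome, as a careful person would: the job done as asked, in the order asked, and still so for the second after the job is handed in, while the arm keeps its last pose, push and grip.
It also fails if it takes over 54 s, if anything falls off the work surface, if the arm or the gripper's body presses on something with over 40 N, if the wrist force passes 120 N, or if a joint passes its speed limit or range.

ROBOT

A 7-joint arm with a two-finger parallel gripper is mounted at the origin on a cart in front of the work surface, level with it; the furniture and walls round the work are solid. World frame = base frame: x ahead of the robot, y to its left, z up, the work surface at z = 0. Lengths are in mm, angles in rad, forces in N, time in s.
With the tool pointing down it reaches from about 350 to 900 mm from the base axis. Payload 19.9 kg.
Tool frame: the origin (TCP) lies between the finger pads; the fingertips stand 25 mm ahead of it and the grasp point (between the pads) lies 6 mm ahead of it; z points along the fingers, y is the line along which they close (so a half turn about z gives the same grasp; the last joint's range is limited). The gripper opens to 94 mm and grips with 3 to 60 N. Pads are 16 mm wide; open, the fingers measure 119 mm over their backs; the gripper's body (75 mm by 177 mm) begins 78 mm behind the grasp point.
Start: joints at [-1.288, 0.417, -0.01, 1.614, 0.005, 1.111, -0.053], TCP at [199.439, 592.305, 230.425] pointing down, gripper open.
Joint ranges: [-2.81, 2.81], [-0.39, 2.02], [-1.27, 1.25], [0.06, 2.57], [-1.19, 4.33], [0.19, 2], [-2.82, 2.82]. Speed limits (rad/s): [1.89, 1.89, 2.39, 2.39, 3.01, 3.01, 3.01].

INTERFACE

Orientations are given as a unit quaternion [x, y, z, w].
In Python, from station import readout, viewer, order gives the robot as it stands. The module is installed in compiled form; this text tells all that it offers.
- The arm moves only by the shell command python3 -m creep 'ROWS' [FORCE]. ROWS is JSON, a list of rows, each an object of numbers: "tx", "ty", "tz": the shift along the tool's x, y, z in m; "rx", "ry", "rz": the turn, a rotation vector about the tool's x, y, z in degrees; "claw": the opening, from -1 (shut) to 1 (fully open). A call has 1 to 5 rows; each row is the pose to reach, as a shift and turn from the pose commanded when the call began, along the tool's axes at that moment; what a row does not reach only later rows make up. A row lasts 1/8 s, in which the tool goes at most 62.5 mm and 10.7 degrees, less where a joint would pass 70% of its speed; a pose out of reach is approached as far as the arm can. A call with a gripper value outside its range is refused whole. The fingers move at their own pace and stop on an object; FORCE is the grip in N (left out, the last holds). Time passes only in rows, so rows that repeat a pose let the fingers close. It gives the time, the measured TCP pose, the force, the opening and the grip force at its end, in the units of the state.
- readout.get_state(): the state, without advancing time (a new reading comes with each control period).
- viewer.get_image(name): name is "side" or "top" or "wrist"; returns (picture, depth): 420x560x3 uint8, red, green, blue; 420x560 float32, mm along the optical axis (not along the pixel's ray), 0 where there is no reading.
- viewer.get_calibration(name): a dict with "mtx" (3x3 intrinsics, pixels), "k1" (the pictures are not rectified: a ray, as slopes to the right and down, at radius r is drawn at 1 + k1 r^2 times it, then the intrinsics apply), "extrinsics" (4x4, takes a point from camera to world coordinates); the wrist camera has in their place "T_tool_cam" (4x4, takes a point from camera to tool coordinates, whose origin is the TCP and whose axes are the flange's). Camera axes: x right, y down, z forward; pixel columns grow to the right and rows downward; lengths in mm; the calibration is good to about 2 mm. A picture is of the moment at which its call begins: read the wrist's pose just before it. get_calibration takes no time and is no camera call.
- order.sign_off(): hands the job in; it is judged then, once.
Trained networks look in the newest picture that a camera, given by its name, has taken for a name from the list of things; names that differ only in an ending like _2 or _b are one class to them, and where a whole thing is asked for, a point or a joint stands for the part that bears it (a point fixed in the world has none). Each returns a list of dicts, best first, with "conf" (0 to 1); they miss things now and then, are a little off and sometimes report something else, mostly with a low value. They report only what shows in the picture. A call takes as long as a camera call.
- viewer.spot_in(camera, name): "extent" ([left, top, right, bottom] in pixels, round what is visible of it).
- viewer.mark_of(camera, name): "xy" ([column, row] in pixels: a listed point, or the origin of a listed thing).
The state is a dict: "clock": time; "joints": joint angles; "qd": joint speeds; "tau": joint torques, N m; "eef_pos": TCP position; "orientation": TCP orientation; "force": force on the tool from outside, world axes, zero at the start; "moment": the same for the moment, N m; "gripper_width": finger opening in mm; "grip_force": force on a finger pad.
Only numpy, scipy, OpenCV 4.12 (cv2) and the standard library are available. Lean on these libraries where they do the work, as an engineer would, in place of code of your own. Each camera call takes 0.05 s, during which the arm holds its last target. There are 200 camera calls.

## Working session

There is one attempt and no reset: what is moved stays moved. The work goes in short steps, Python scripts to look and compute and a shell command to move; the robot and the scene stay as the last step left them, time stands still between calls to the robot, and variables do not carry over. Pictures are saved under pics/ and viewed, at most 10 in all, crops included, and the job is handed in when it is done.

```bash
mkdir -p pics
cat > h.py <<'E'
import numpy as np, cv2
from scipy.spatial.transform import Rotation as R
from station import readout, viewer, order
def pose():
    s=readout.get_state(); T=np.eye(4); T[:3,:3]=R.from_quat(s['orientation']).as_matrix(); T[:3,3]=s['eef_pos']; return T,s
def cam(name):
    c=viewer.get_calibration(name)
    if name=='wrist':
        T,_=pose(); E=T@np.array(c['T_tool_cam'])
    else: E=np.array(c['extrinsics'])
    return np.array(c['mtx']),c['k1'],E
def ray(c,uv):
    K,k1,E=c
    d=np.linalg.solve(K,[uv[0],uv[1],1.])[:2]; r=np.linalg.norm(d); x=r
    for _ in range(20): x=r/(1+k1*x*x)
    d=d*(x/r if r>0 else 1)
    return np.array([d[0],d[1],1.])
def atdepth(c,uv,z): p=ray(c,uv)*z; return c[2][:3,:3]@p+c[2][:3,3]
def atheight(c,uv,h):
    d=c[2][:3,:3]@ray(c,uv); o=c[2][:3,3]; return o+d*(h-o[2])/d[2]
def proj(c,P):
    K,k1,E=c; p=E[:3,:3].T@(np.array(P)-E[:3,3]); d=p[:2]/p[2]; d=d*(1+k1*d@d); return (K@[d[0],d[1],1])[:2]
def snap(name,fn=None):
    c=cam(name); im,dp=viewer.get_image(name)
    if fn: cv2.imwrite('pics/'+fn,im[:,:,::-1])
    return c,im,dp
E
python3 - <<'E'
from h import *
np.set_printoptions(precision=1,suppress=True)
print(pose()[0])
for n in ['top','side']:
    c,im,dp=snap(n,n+'1.png'); print(n,c[2])
    for k,h in [('lid',100),('lid_handle',136),('lid_back',100),('rim_centre',100),('knob_top',142),('bolt_knob',69),('crate',0),('cutter_round',0),('matchbox',0),('pastry_brush',0),('bench_scraper',26),('cutter_fluted',26)]:
        m=viewer.mark_of(n,k)
        if m:
            for q in m[:1]: print(k,np.array(q['xy']),round(q['conf'],2),atheight(c,q['xy'],h))
        else: print(k,None)
E
```

```text
[[ -0.9   0.3  -0.  199.3]
 [  0.3   0.9  -0.  592. ]
 [ -0.   -0.   -1.  229.9]
 [  0.    0.    0.    1. ]]
top [[   0.    -1.     0.2  347.3]
 [  -1.    -0.    -0.   153.2]
 [   0.    -0.2   -1.  1353.1]
 [   0.     0.     0.     1. ]]
lid [187.1 196.2] 0.77 [571.7 384.4 100. ]
lid_handle [186.5 210.3] 0.9 [528.9 377.9 136. ]
lid_back [174.  177.8] 0.69 [620.8 420.8 100. ]
rim_centre [373.7 136.4] 0.69 [ 738.9 -109.9  100. ]
knob_top [205.4 216.6] 0.42 [512.4 328.7 142. ]
bolt_knob [212.4 219.4] 0.52 [514.9 320.3  69. ]
crate None
cutter_round [229.6 148.3] 0.66 [731.  285.7   0. ]
matchbox [359.  264.8] 0.59 [400.3 -81.    0. ]
pastry_brush [157.2 288.3] 0.67 [332. 475.   0.]
bench_scraper [370.1 136.1] 0.67 [ 762.9 -115.3   26. ]
cutter_fluted [343.3 191.4] 0.74 [602.3 -36.8  26. ]
side [[   0.9   -0.3    0.4   -6.6]
 [  -0.5   -0.6    0.7 -757. ]
 [   0.    -0.8   -0.6 1014.7]
 [   0.     0.     0.     1. ]]
lid [247.7 166.1] 0.6 [573.3 393.8 100. ]
lid_handle [237.5 163.8] 0.77 [530.9 372.4 136. ]
lid_back [254.4 155.3] 0.88 [616.5 432.8 100. ]
rim_centre None
knob_top [239.4 172.9] 0.49 [512.2 324.  142. ]
bolt_knob [239.2 195.4] 0.53 [506.3 320.   69. ]
crate [246.4 193.9] 0.56 [565.9 394.2   0. ]
cutter_round [307.9 198.3] 0.51 [715.5 284.4   0. ]
matchbox [277.9 327.6] 0.66 [396.8 -83.    0. ]
pastry_brush [165.6 203.5] 0.59 [338.7 471.5  -0. ]
bench_scraper [413.2 275.7] 0.87 [ 757.7 -130.    26. ]
cutter_fluted [342.1 276.4] 0.7 [603.3 -44.4  26. ]
```

```bash
cd pics; python3 -c "
import cv2,numpy as np
a=cv2.imread('top1.png');b=cv2.imread('side1.png')
cv2.imwrite('both1.png',cv2.resize(np.vstack([a,b]),(447*1,600*1+0)) if 0 else np.hstack([cv2.resize(a,(400,300)),cv2.resize(b,(400,300))]))"
```

```text
(no output)
```

View pics/top1.png

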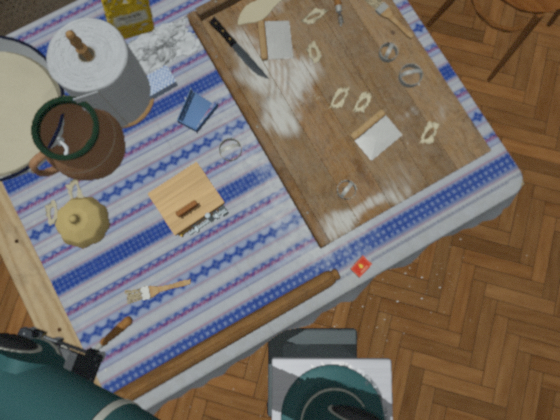

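View pics/side1.png

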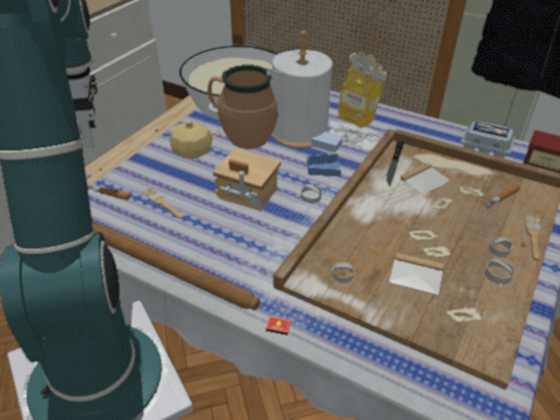

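The top view shows the lid around (187,198), with the grip bar at (187,210) and the knob at about (205,217). The cutter is at (231,148), and a rolling pin runs from (120,400) to (335,275). Next I'll go above the crate for a closer look.

```bash
cat >> h.py <<'E'
np.set_printoptions(precision=1,suppress=True)
def delta(P,yaw=None,Rt=None):
    """shift (m) and rotvec(deg) in tool axes; yaw = world heading of tool y (deg), tool pointing down"""
    T,s=pose()
    if yaw is not None:
        a=np.radians(yaw); y=np.array([np.cos(a),np.sin(a),0]); z=np.array([0,0,-1.]); Rt=np.c_[np.cross(y,z),y,z]
    if Rt is None: Rt=T[:3,:3]
    t=T[:3,:3].T@(np.array(P)-T[:3,3])/1000
    print('t',np.round(t,4),'r',np.round(np.degrees(R.from_matrix(T[:3,:3].T@Rt).as_rotvec()),2))
E
python3 - <<'E'
from h import *
print(np.array(viewer.get_calibration('wrist')['T_tool_cam']))
c,im,dp=snap('top')
for uv in [(120,400),(190,358),(270,310),(320,282),(325,245),(250,300),(230,270),(187,190),(100,360),(300,220),(240,230)]: print(uv,atdepth(c,uv,dp[uv[1],uv[0]]))
delta([520,370,330],30)
E
```

```text
[[   0.    -1.    -0.2   70.7]
 [   1.     0.     0.     0.8]
 [  -0.    -0.2    1.  -154. ]
 [   0.     0.     0.     1. ]]
(120, 400) [189.8 361.9 656.2]
(190, 358) [155.9 369.9  49.6]
(270, 310) [278.4 164.3  49.3]
(320, 282) [352.1  32.   47.9]
(325, 245) [450.5  17.9  49. ]
(250, 300) [302.4 219.5   6.7]
(230, 270) [383.1 276.3   1.9]
(187, 190) [586.9 383.9 107.3]
(100, 360) [194.6 499.9 344.1]
(300, 220) [523.4  83.    6.2]
(240, 230) [494.4 250.9   1.6]
t [-0.4 -0.1 -0.1] r [-0.   0.  41.4]
```

```bash
sed -i "s/print('t',np.round(t,4),'r',np.round(\(.*\),2))$/print('t',['%.4f'%v for v in t],'r',['%.2f'%v for v in \1])/" h.py; tail -2 h.py
python3 -c "
from h import *
delta([520,370,330],30)"
```

```text
t=T[:3,:3].T@(np.array(P)-T[:3,3])/1000
    print('t',['%.4f'%v for v in t],'r',['%.2f'%v for v in np.degrees(R.from_matrix(T[:3,:3].T@Rt).as_rotvec())])
t ['-0.3747', '-0.1084', '-0.0995'] r ['-0.00', '0.00', '41.39']
```

```bash
python3 -m creep '[{"tz":-0.06,"rz":8},{"tx":-0.06,"ty":-0.015,"tz":-0.1,"rz":18},{"tx":-0.12,"ty":-0.03,"tz":-0.1,"rz":28},{"tx":-0.18,"ty":-0.05,"tz":-0.1,"rz":38},{"tx":-0.24,"ty":-0.07,"tz":-0.1,"rz":41.4}]' 10
python3 -c "
from h import *
delta([520,370,330],30)"
```

```text
t ['-0.3747', '-0.1084', '-0.0995'] r ['-0.00', '0.00', '41.39']validation failed for argument at $[0]...
```

```bash
python3 -m creep '[{"tx":0,"ty":0,"tz":-0.06,"rx":0,"ry":0,"rz":8,"claw":1},{"tx":-0.06,"ty":-0.015,"tz":-0.1,"rx":0,"ry":0,"rz":18,"claw":1},{"tx":-0.12,"ty":-0.03,"tz":-0.1,"rx":0,"ry":0,"rz":28,"claw":1},{"tx":-0.18,"ty":-0.05,"tz":-0.1,"rx":0,"ry":0,"rz":38,"claw":1},{"tx":-0.24,"ty":-0.07,"tz":-0.1,"rx":0,"ry":0,"rz":41.4,"claw":1}]' 10
python3 -c "
from h import *
delta([520,370,330],30)"
```

```text
clock: 1.98
eef_pos: [397.6, 454.3, 330.7]
orientation: [0.502, 0.865, 0.0, 0.0]
force: [0.2, 0.8, -0.8]
gripper_width: 93.8
grip_force: 0.0
t ['-0.1340', '0.0643', '0.0008'] r ['0.03', '-0.01', '-0.22']
```

```bash
python3 -m creep '[{"tx":-0.045,"ty":0.02,"tz":0,"rx":0,"ry":0,"rz":0,"claw":1},{"tx":-0.09,"ty":0.043,"tz":0,"rx":0,"ry":0,"rz":0,"claw":1},{"tx":-0.134,"ty":0.064,"tz":0,"rx":0,"ry":0,"rz":0,"claw":1},{"tx":-0.134,"ty":0.064,"tz":0,"rx":0,"ry":0,"rz":0,"claw":1},{"tx":-0.134,"ty":0.064,"tz":0,"rx":0,"ry":0,"rz":0,"claw":1}]'
python3 - <<'E'
from h import *
c,im,dp=snap('wrist','w1.png')
for k,h in [('lid',100),('lid_handle',136),('lid_back',100),('knob_top',142),('bolt_knob',69)]:
    for q in viewer.mark_of('wrist',k)[:2]: print(k,np.array(q['xy']),round(q['conf'],2),atheight(c,q['xy'],h))
# board top points
P=[]
for v in range(0,420,2):
    for u in range(0,560,2):
        if dp[v,u]>0: P.append(np.r_[atdepth(c,(u,v),dp[v,u]),u,v])
P=np.array(P); np.save('P.npy',P)
for lo,hi in [(102,113),(130,140),(139,146)]:
    m=(P[:,2]>lo)&(P[:,2]<hi); Q=P[m]
    if m.sum()>5: print(lo,m.sum(),np.median(Q[:,:3],0),cv2.minAreaRect(Q[:,:2].astype(np.float32)))
E
```

```text
clock: 2.6
eef_pos: [518.3, 371.9, 330.3]
orientation: [0.5, 0.866, -0.0, -0.0]
force: [-0.4, 0.3, -0.9]
gripper_width: 94.2
grip_force: 0.0
lid [325.7 192.9] 0.56 [568.4 390.3 100. ]
lid_handle [298.8 190.9] 0.77 [535.5 382.3 136. ]
lid_back [384.3 190. ] 0.94 [624.2 426.5 100. ]
knob_top [257.9 230.7] 0.87 [519.5 326.2 142. ]
bolt_knob [259.5 211.1] 0.93 [516.7 326.4  69. ]
102 3990 [569.4 400.9 107.8] ((602.5344848632812, 461.3157653808594), (341.94049072265625, 179.89125061035156), 59.55460739135742)
130 443 [617.9 561.7 135.3] ((591.6567993164062, 469.0626220703125), (323.8000793457031, 150.1888427734375), 57.55354309082031)
139 233 [638.4 580.6 142.3] ((584.4144897460938, 469.54168701171875), (325.0215148925781, 143.53121948242188), 55.89992904663086)
```

View pics/w1.png

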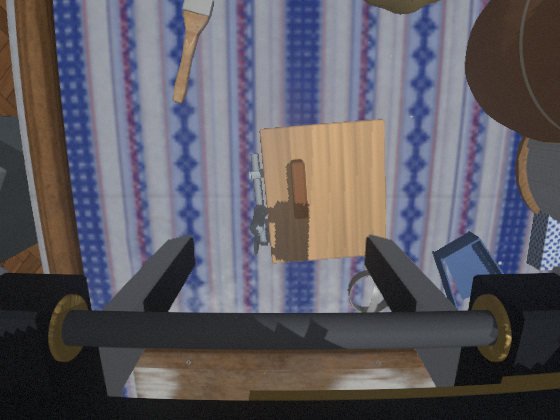

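The lid spans (262,120)–(387,262), with the bar at (299,190) and the knob at about (258,231). Next I'll restrict the depth clusters to the lid.

Run:
```python
from h import *
P=np.load('P.npy')
n=np.hypot(P[:,0]-568,P[:,1]-390)<115
for lo,hi in [(104,112),(125,141)]:
    Q=P[n&(P[:,2]>lo)&(P[:,2]<hi)&(P[:,3]>225)]; r=cv2.minAreaRect(Q[:,:2].astype(np.float32)); print(lo,len(Q),r,np.median(Q[:,2]))
Q=P[(np.hypot(P[:,0]-535,P[:,1]-382)<50)&(P[:,2]>131)]; print(len(Q),cv2.minAreaRect(Q[:,:2].astype(np.float32)),Q[:,:3].mean(0))
Q=P[(np.hypot(P[:,0]-518,P[:,1]-326)<22)&(P[:,2]>80)]; print(Q[:20])
```

```text
104 3758 ((561.092041015625, 385.3901672363281), (146.7041473388672, 154.78509521484375), 34.039955139160156) 107.80944706083204
125 215 ((534.3883666992188, 364.64898681640625), (87.43461608886719, 42.85833740234375), 86.7179183959961) 135.42569086039725
9529 ((530.2425537109375, 399.9313049316406), (69.5665054321289, 74.54385375976562), 69.28246307373047) [530.7 404.5 411.4]
[[516.  346.7 105.8 266.  204. ]
 [518.8 346.4 108.5 268.  206. ]
 [520.8 347.4 108.  270.  206. ]
 [519.9 344.4 108.3 268.  208. ]
 [521.8 345.6 108.8 270.  208. ]
 [523.9 346.3 107.1 272.  208. ]
 [511.1 329.8  85.5 256.  210. ]
 [513.  331.6  87.8 258.  210. ]
 [514.9 333.1  89.3 260.  210. ]
 [517.3 333.2  84.9 262.  210. ]
 [521.2 342.  106.7 268.  210. ]
 [523.1 343.2 107.  270.  210. ]
 [524.9 344.7 108.7 272.  210. ]
 [527.  345.5 107.3 274.  210. ]
 [511.7 329.9  94.  256.  212. ]
 [513.3 332.2  98.5 258.  212. ]
 [515.4 333.   96.9 260.  212. ]
 [517.7 333.5  94.4 262.  212. ]
 [520.4 332.7  86.6 264.  212. ]
 [522.2 340.4 108.5 268.  212. ]]
```

Run:
```python
from h import *
P=np.load('P.npy'); c=cam('wrist')
m=(P[:,3]>225)&(P[:,3]<420)&(P[:,4]>100)&(P[:,4]<272)
Q=P[m&(abs(P[:,2]-108)<4)]
a=np.zeros((420,560),np.uint8); a[Q[:,4].astype(int),Q[:,3].astype(int)]=1
a=cv2.morphologyEx(a,cv2.MORPH_CLOSE,np.ones((7,7))); a=cv2.morphologyEx(a,cv2.MORPH_OPEN,np.ones((15,15)))
ct=max(cv2.findContours(a,0,2)[0],key=cv2.contourArea)[:,0]
W=np.array([atheight(c,p,108)[:2] for p in ct],np.float32); print('lid',cv2.minAreaRect(W))
B=P[m&(P[:,2]>131)&(P[:,2]<140)&(P[:,4]<222)&(P[:,3]>285)&(P[:,3]<315)]; r=cv2.minAreaRect(B[:,:2].astype(np.float32)); print('bar',len(B),r, cv2.fitLine(B[:,:2].astype(np.float32),2,0,.01,.01).ravel())
for y in (28,30,32,34):
    s=np.radians(y); X=np.array([np.cos(s),np.sin(s)]);Y=np.array([-X[1],X[0]]); print(y,(B[:,:2]@X).min(),(B[:,:2]@X).max(), (W@X).min(),(W@X).max(),(W@Y).min(),(W@Y).max())
delta([533,381,200],32)
```

```text
lid ((566.901123046875, 390.0304870605469), (132.9901885986328, 154.06674194335938), 34.669734954833984)
bar 193 ((535.8623657226562, 382.5939636230469), (13.836613655090332, 58.729774475097656), 34.86778259277344) [  0.6  -0.8 535.5 383.1]
28 644.2130428441124 661.1513395386135 611.9639859959839 754.3782902003295 -4.415854725998459 160.9386458513893
30 647.7413566636018 662.8300990791053 616.3584110295037 755.1145338275497 -26.306418459665874 134.9825609701597
32 650.0249151567971 664.20588144235 619.1140705917344 754.9307867117783 -48.78678225840986 109.19176085928953
34 651.2016766427257 665.1462086367168 621.1154350261609 753.8272727205716 -71.23475247469581 83.54955661822748
t ['0.0002', '0.0173', '0.1306'] r ['0.01', '-0.01', '-1.95']
```

Run:
```python
from h import *
delta([535.7,382.7,200],34.7)
delta([535.7,382.7,137],34.7)
```

```text
t ['0.0003', '0.0205', '0.1306'] r ['0.01', '-0.01', '-4.65']
t ['0.0003', '0.0204', '0.1936'] r ['0.01', '-0.01', '-4.65']
```

```bash
python3 -m creep '[{"tx":0,"ty":0.0205,"tz":0.05,"rx":0,"ry":0,"rz":-4.65,"claw":-0.1},{"tx":0,"ty":0.0205,"tz":0.1,"rx":0,"ry":0,"rz":-4.65,"claw":-0.1},{"tx":0,"ty":0.0205,"tz":0.14,"rx":0,"ry":0,"rz":-4.65,"claw":-0.1},{"tx":0,"ty":0.0205,"tz":0.17,"rx":0,"ry":0,"rz":-4.65,"claw":-0.1},{"tx":0,"ty":0.0205,"tz":0.187,"rx":0,"ry":0,"rz":-4.65,"claw":-0.1}]'
python3 -m creep '[{"tx":0,"ty":0,"tz":0.006,"rx":0,"ry":0,"rz":0,"claw":-0.1},{"tx":0,"ty":0,"tz":0.006,"rx":0,"ry":0,"rz":0,"claw":-1},{"tx":0,"ty":0,"tz":0.006,"rx":0,"ry":0,"rz":0,"claw":-1},{"tx":0,"ty":0,"tz":0.006,"rx":0,"ry":0,"rz":0,"claw":-1},{"tx":0,"ty":0,"tz":0.006,"rx":0,"ry":0,"rz":0,"claw":-1}]' 40
python3 -c "
from h import *
delta([535.7,382.7,137],34.7)"
```

```text
clock: 3.52
eef_pos: [535.8, 381.8, 142.0]
orientation: [0.464, 0.886, -0.001, -0.0]
force: [0.6, 0.6, -0.1]
gripper_width: 47.4
grip_force: 0.0
clock: 4.15
eef_pos: [536.6, 382.0, 138.1]
orientation: [0.465, 0.886, 0.0, 0.0]
force: [-1.1, 0.1, 6.1]
gripper_width: 13.9
grip_force: 40.0
t ['0.0011', '-0.0003', '0.0011'] r ['0.05', '-0.00', '-0.06']
```

```bash
python3 -m creep '[{"tx":0,"ty":0.0018,"tz":-0.0039,"rx":2.5,"ry":0,"rz":0,"claw":-1},{"tx":0,"ty":0.0036,"tz":-0.0077,"rx":5,"ry":0,"rz":0,"claw":-1},{"tx":0,"ty":0.0057,"tz":-0.0114,"rx":7.5,"ry":0,"rz":0,"claw":-1},{"tx":0,"ty":0.0078,"tz":-0.0151,"rx":10,"ry":0,"rz":0,"claw":-1},{"tx":0,"ty":0.0078,"tz":-0.0151,"rx":10,"ry":0,"rz":0,"claw":-1}]'
python3 - <<'E'
from h import *
print(pose()[1]['moment'])
c,im,dp=snap('side','s2.png'); 
cv2.imwrite('pics/s2c.png',cv2.resize(im[120:240,170:330,::-1],None,fx=4,fy=4))
E
```

```text
clock: 4.78
eef_pos: [543.3, 386.5, 152.5]
orientation: [0.463, 0.882, -0.077, -0.04]
force: [0.1, 2.1, 3.5]
gripper_width: 13.6
grip_force: 40.0
[ 0.4 -0.5 -0. ]
```

View pics/s2c.png

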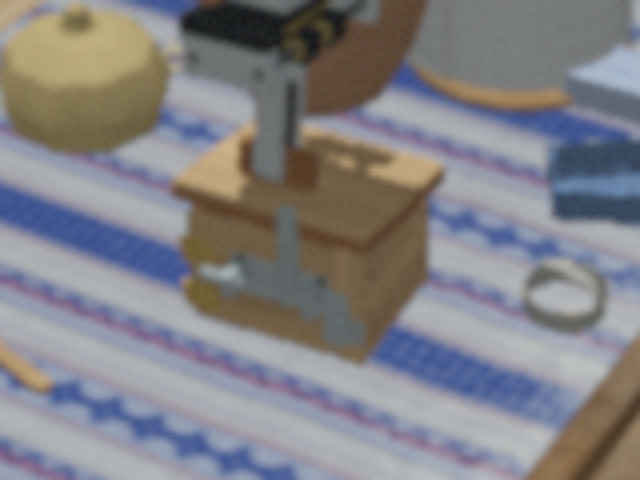

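The lid's front edge is up and its back is still on the rim, held firmly by the bar at around (280,165) in the crop. I'll tip it a little further and then lift.

```bash
python3 -m creep '[{"tx":0,"ty":0.0012,"tz":-0.004,"rx":2.5,"ry":0,"rz":0,"claw":-1},{"tx":0,"ty":0.0024,"tz":-0.008,"rx":5,"ry":0,"rz":0,"claw":-1},{"tx":0,"ty":0.0036,"tz":-0.0118,"rx":7.5,"ry":0,"rz":0,"claw":-1},{"tx":0,"ty":0.005,"tz":-0.0155,"rx":10,"ry":0,"rz":0,"claw":-1},{"tx":0,"ty":0.005,"tz":-0.0155,"rx":10,"ry":0,"rz":0,"claw":-1}]'
python3 - <<'E'
from h import *
T,s=pose(); print(T,s['moment'])
# straight up 100 from here
P=T[:3,3]; delta(P+[0,0,60]); delta([P[0]-20,P[1]-15,P[2]+100],34.7)
E
```

```text
clock: 5.45
eef_pos: [551.1, 391.4, 166.1]
orientation: [0.458, 0.872, -0.152, -0.079]
force: [16.5, 9.1, -9.2]
gripper_width: 13.5
grip_force: 40.1
[[ -0.6   0.8  -0.3 551.1]
 [  0.8   0.5  -0.2 391.4]
 [ -0.   -0.3  -0.9 166.1]
 [  0.    0.    0.    1. ]] [ 2.9 -5.1  0.4]
t ['-0.0001', '-0.0202', '-0.0565'] r ['0.00', '0.00', '0.00']
t ['-0.0011', '-0.0572', '-0.0857'] r ['-19.69', '0.05', '-0.06']
```

```bash
python3 -m creep '[{"tx":0,"ty":0.001,"tz":-0.007,"rx":0,"ry":0,"rz":0,"claw":-1},{"tx":0,"ty":-0.001,"tz":-0.016,"rx":0,"ry":0,"rz":0,"claw":-1},{"tx":0,"ty":-0.007,"tz":-0.03,"rx":0,"ry":0,"rz":0,"claw":-1},{"tx":0,"ty":-0.016,"tz":-0.058,"rx":0,"ry":0,"rz":0,"claw":-1},{"tx":0,"ty":-0.027,"tz":-0.09,"rx":0,"ry":0,"rz":0,"claw":-1}]'
python3 - <<'E'
from h import *
a=np.radians(34.7); X=np.array([np.cos(a),np.sin(a),0]); Y=np.array([-X[1],X[0],0])
C=np.array([465,148,0]); b=C-30*X+12*Y; print(b)
delta([b[0],b[1],200],30)
delta([b[0],b[1],200],34.7)
E
```

```text
clock: 6.08
eef_pos: [553.2, 393.4, 262.3]
orientation: [0.457, 0.872, -0.154, -0.081]
force: [0.2, 0.2, -1.0]
gripper_width: 13.8
grip_force: 40.0
[433.5 140.8   0. ]
t ['-0.1398', '-0.2061', '0.1414'] r ['-20.00', '0.81', '4.59']
t ['-0.1398', '-0.2061', '0.1414'] r ['-20.01', '-0.01', '-0.06']
```

Run:
```python
from h import *
T,s=pose();P=T[:3,3]
for f in (.33,.67,1): delta(P+f*(np.array([433,143,240])-P),34.7-4.7*f)
```

```text
t ['-0.0454', '-0.0723', '0.0342'] r ['-20.01', '0.26', '1.47']
t ['-0.0923', '-0.1467', '0.0694'] r ['-20.01', '0.54', '3.06']
t ['-0.1377', '-0.2190', '0.1035'] r ['-20.00', '0.81', '4.59']
```

```bash
python3 -m creep '[{"tx":-0.023,"ty":-0.037,"tz":0.017,"rx":-5,"ry":0.2,"rz":0.8,"claw":-1},{"tx":-0.052,"ty":-0.082,"tz":0.039,"rx":-10,"ry":0.4,"rz":2,"claw":-1},{"tx":-0.081,"ty":-0.128,"tz":0.061,"rx":-15,"ry":0.6,"rz":3,"claw":-1},{"tx":-0.11,"ty":-0.174,"tz":0.082,"rx":-20,"ry":0.8,"rz":4,"claw":-1},{"tx":-0.1377,"ty":-0.219,"tz":0.1035,"rx":-20,"ry":0.81,"rz":4.6,"claw":-1}]'
python3 - <<'E'
from h import *
delta([433,143,60],30)
c,im,dp=snap('side','s3.png'); c,im,dp=snap('wrist','w3.png')
E
```

```text
clock: 6.7
eef_pos: [431.5, 141.1, 239.2]
orientation: [0.5, 0.866, 0.002, 0.0]
force: [1.2, -0.8, -0.5]
gripper_width: 13.5
grip_force: 40.0
t ['0.0007', '0.0017', '0.1792'] r ['0.20', '-0.06', '-0.07']
```

View pics/s3.png

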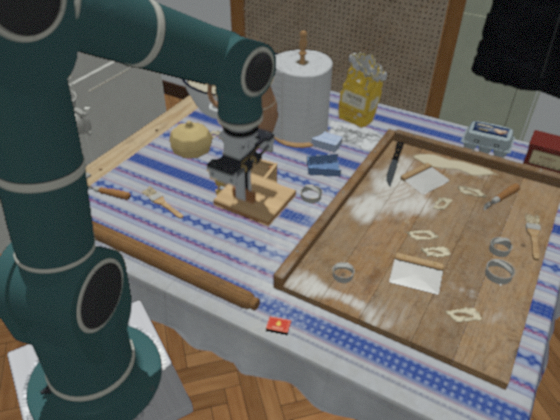

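The lid is held level over bare cloth, with its corner at about (265,218), clear of the tray and the rolling pin. I'll lower it.

```bash
python3 -m creep '[{"tx":0,"ty":0.002,"tz":0.05,"rx":0.2,"ry":0,"rz":0,"claw":-1},{"tx":0,"ty":0.002,"tz":0.1,"rx":0.2,"ry":0,"rz":0,"claw":-1},{"tx":0,"ty":0.002,"tz":0.15,"rx":0.2,"ry":0,"rz":0,"claw":-1},{"tx":0,"ty":0.002,"tz":0.175,"rx":0.2,"ry":0,"rz":0,"claw":-1},{"tx":0,"ty":0.002,"tz":0.18,"rx":0.2,"ry":0,"rz":0,"claw":-1}]'
python3 -m creep '[{"tx":0,"ty":0,"tz":0.003,"rx":0,"ry":0,"rz":0,"claw":-1},{"tx":0,"ty":0,"tz":0.006,"rx":0,"ry":0,"rz":0,"claw":-1},{"tx":0,"ty":0,"tz":0.008,"rx":0,"ry":0,"rz":0,"claw":-1},{"tx":0,"ty":0,"tz":0.009,"rx":0,"ry":0,"rz":0,"claw":-1},{"tx":0,"ty":0,"tz":0.009,"rx":0,"ry":0,"rz":0,"claw":-1}]'
```

```text
clock: 7.42
eef_pos: [434.6, 144.1, 57.8]
orientation: [0.5, 0.866, -0.002, -0.001]
force: [0.6, -0.3, -1.4]
gripper_width: 13.7
grip_force: 40.0
clock: 8.05
eef_pos: [435.2, 144.3, 49.5]
orientation: [0.5, 0.866, -0.001, -0.001]
force: [0.0, -0.4, -1.8]
gripper_width: 13.6
grip_force: 40.0
```

```bash
python3 -m creep '[{"tx":0,"ty":0,"tz":0.001,"rx":0,"ry":0,"rz":0,"claw":-1},{"tx":0,"ty":0,"tz":0.002,"rx":0,"ry":0,"rz":0,"claw":-1},{"tx":0,"ty":0,"tz":0.002,"rx":0,"ry":0,"rz":0,"claw":-1}]'
python3 -m creep '[{"tx":0,"ty":0,"tz":0.0005,"rx":0,"ry":0,"rz":0,"claw":-1},{"tx":0,"ty":0,"tz":0.001,"rx":0,"ry":0,"rz":0,"claw":-1},{"tx":0,"ty":0,"tz":0.001,"rx":0,"ry":0,"rz":0,"claw":-1}]'
```

```text
clock: 8.43
eef_pos: [435.1, 144.3, 47.4]
orientation: [0.5, 0.866, -0.001, -0.001]
force: [-0.4, -0.9, -0.1]
gripper_width: 13.6
grip_force: 40.0
clock: 8.8
eef_pos: [435.1, 144.2, 47.0]
orientation: [0.5, 0.866, -0.001, -0.001]
force: [-7.1, -2.5, 22.0]
gripper_width: 14.2
grip_force: 40.0
```

```bash
python3 -m creep '[{"tx":0,"ty":0,"tz":-0.001,"rx":0,"ry":0,"rz":0,"claw":-1},{"tx":0,"ty":0,"tz":-0.001,"rx":0,"ry":0,"rz":0,"claw":-0.3},{"tx":0,"ty":0,"tz":-0.001,"rx":0,"ry":0,"rz":0,"claw":-0.1},{"tx":0,"ty":0,"tz":-0.001,"rx":0,"ry":0,"rz":0,"claw":-0.1},{"tx":0,"ty":0,"tz":-0.03,"rx":0,"ry":0,"rz":0,"claw":-0.1}]'
python3 -m creep '[{"tx":0,"ty":0,"tz":-0.06,"rx":0,"ry":0,"rz":0,"claw":-0.1},{"tx":0,"ty":0,"tz":-0.12,"rx":0,"ry":0,"rz":0,"claw":-0.1},{"tx":0,"ty":0,"tz":-0.18,"rx":0,"ry":0,"rz":0,"claw":-0.1},{"tx":0,"ty":0,"tz":-0.22,"rx":0,"ry":0,"rz":0,"claw":-0.1},{"tx":0,"ty":0,"tz":-0.22,"rx":0,"ry":0,"rz":0,"claw":-0.1}]'
python3 - <<'E'
from h import *
c,im,dp=snap('wrist','w4.png'); print(pose()[0][:3,3])
uv=[(u,v) for v in range(0,420,2) for u in range(0,560,2) if dp[v,u]>0]
P=np.array([atdepth(c,p,dp[p[1],p[0]]) for p in uv])
n=(np.hypot(P[:,0]-465,P[:,1]-148)<110)
for lo,hi in((11,25),(36,52)):
  Q=P[n&(P[:,2]>lo)&(P[:,2]<hi)]
  if len(Q)>3: print(lo,len(Q),np.median(Q[:,2]),Q[:,2].std(),cv2.minAreaRect(Q[:,:2].astype(np.float32)))
for nm in ('top','side'):
  c,im,dp=snap(nm)
  for k,h in (('lid',9),('knob_top',142),('bolt_knob',69),('rim_centre',100)):
    for q in viewer.mark_of(nm,k)[:2]: print(nm,k,np.array(q['xy']),round(q['conf'],2),atheight(c,q['xy'],h))
delta([505,315,280],30)
E
```

```text
clock: 9.43
eef_pos: [434.2, 143.8, 75.5]
orientation: [0.5, 0.866, -0.003, -0.002]
force: [0.3, -0.7, 0.8]
gripper_width: 41.9
grip_force: 0.0
clock: 10.05
eef_pos: [436.8, 145.1, 299.0]
orientation: [0.5, 0.866, 0.001, 0.0]
force: [0.2, -0.0, -1.2]
gripper_width: 42.1
grip_force: 0.0
[436.1 144.9 297.1]
11 2955 16.8124011079654 1.0719760031884984 ((471.73748779296875, 141.90110778808594), (134.00559997558594, 168.33071899414062), 30.178390502929688)
36 352 45.29315753297516 4.284782514047761 ((455.5790100097656, 93.69900512695312), (77.99484252929688, 156.16015625), 48.4423942565918)
top lid [192.9 204.4] 0.33 [564.8 384.1   9. ]
top knob_top [206.9 213.3] 0.42 [520.8 325.1 142. ]
top bolt_knob [212.8 219.3] 0.52 [515.2 319.3  69. ]
top rim_centre [184.  194.9] 0.97 [575.1 392.7 100. ]
side lid [255.9 253.4] 0.58 [464.8 148.1   9. ]
side lid [241.7 193.3] 0.24 [550.  393.6   9. ]
side knob_top [241.5 171.1] 0.53 [521.  328.6 142. ]
side bolt_knob [239.9 192.4] 0.54 [514.2 331.1  69. ]
side rim_centre [249.1 166.6] 0.75 [575.7 389.6 100. ]
t ['0.1129', '0.1452', '0.0156'] r ['-0.22', '0.01', '-0.01']
```

View pics/w4.png

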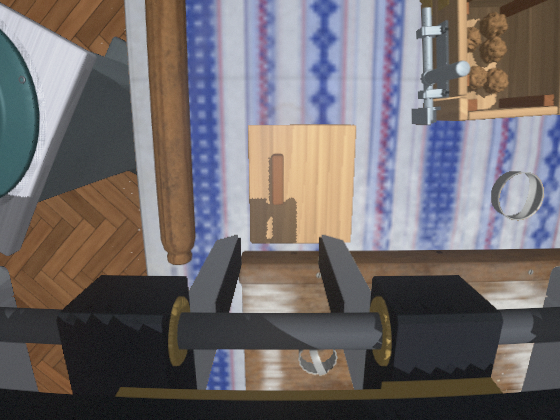

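The lid lies flat on the cloth, clear of everything. The knob top shows at (461,69). Next I'll move above the knob.

Run:
```python
from h import *
print(np.round(pose()[1]['joints'],2))
c=cam('wrist'); print(atheight(c,(461,69),142))
delta([515,322,270],124.7); delta([515,322,270],-55.3)
```

```text
[-0.8  0.1  0.4  1.9 -0.   1.2  0.2]
[512.4 322.4 142. ]
t ['0.1140', '0.1574', '0.0255'] r ['-0.17', '-0.18', '-94.71']
t ['0.1140', '0.1574', '0.0255'] r ['-0.17', '0.17', '85.29']
```

```bash
python3 -m creep '[{"tx":0.025,"ty":0.035,"tz":0.005,"rx":0,"ry":0,"rz":-10,"claw":-0.2},{"tx":0.05,"ty":0.07,"tz":0.01,"rx":0,"ry":0,"rz":-20,"claw":-0.2},{"tx":0.075,"ty":0.105,"tz":0.015,"rx":0,"ry":0,"rz":-30,"claw":-0.2},{"tx":0.1,"ty":0.14,"tz":0.02,"rx":0,"ry":0,"rz":-40,"claw":-0.2},{"tx":0.114,"ty":0.157,"tz":0.0255,"rx":0,"ry":0,"rz":-50,"claw":-0.2}]'
python3 -m creep '[{"tx":0,"ty":0,"tz":0,"rx":0,"ry":0,"rz":-10,"claw":-0.2},{"tx":0,"ty":0,"tz":0,"rx":0,"ry":0,"rz":-20,"claw":-0.2},{"tx":0,"ty":0,"tz":0,"rx":0,"ry":0,"rz":-30,"claw":-0.2},{"tx":0,"ty":0,"tz":0,"rx":0,"ry":0,"rz":-40,"claw":-0.2},{"tx":0,"ty":0,"tz":0,"rx":0,"ry":0,"rz":-44.7,"claw":-0.2}]'
python3 -m creep '[{"tx":0,"ty":0,"tz":0,"rx":0,"ry":0,"rz":0,"claw":-0.2},{"tx":0,"ty":0,"tz":0,"rx":0,"ry":0,"rz":0,"claw":-0.2}]'
python3 - <<'E'
from h import *
T,s=pose(); print(np.round(s['joints'],2))
c,im,dp=snap('wrist','w5.png')
for k,h in (('knob_top',142),('bolt_knob',69),('rim_centre',100)):
    for q in viewer.mark_of('wrist',k)[:2]: print(k,np.array(q['xy']),round(q['conf'],2),atheight(c,q['xy'],h))
uv=np.array([(u,v) for v in range(0,300,1) for u in range(0,560,1) if dp[v,u]>0])
P=np.array([atdepth(c,p,dp[p[1],p[0]]) for p in uv])
Q=P[(np.hypot(P[:,0]-516,P[:,1]-324)<30)&(P[:,2]>136)&(P[:,2]<147)]; print(len(Q),Q.mean(0),cv2.minEnclosingCircle(Q[:,:2].astype(np.float32)))
Q=P[(np.hypot(P[:,0]-570,P[:,1]-390)<110)&(abs(P[:,2]-99)<4)]; print(len(Q),cv2.minAreaRect(Q[:,:2].astype(np.float32)))
E
```

```text
clock: 11.22
eef_pos: [515.0, 323.9, 269.4]
orientation: [0.084, 0.996, -0.001, -0.002]
force: [-0.3, 0.4, 0.3]
gripper_width: 37.9
grip_force: 0.0
clock: 11.85
eef_pos: [514.8, 321.8, 270.1]
orientation: [-0.3, 0.954, -0.0, -0.002]
force: [0.0, 0.6, -0.0]
gripper_width: 37.5
grip_force: 0.0
clock: 12.1
eef_pos: [514.7, 321.9, 270.2]
orientation: [-0.297, 0.955, -0.0, -0.002]
force: [0.1, -0.7, -0.0]
gripper_width: 37.6
grip_force: 0.0
[-0.7  0.3  0.1  1.6 -0.   1.2  1.6]
knob_top [176.4 119.8] 0.64 [502.6 215.4 142. ]
knob_top [281.3 209.5] 0.61 [515.7 326.  142. ]
bolt_knob [280.1 193.3] 0.62 [517.3 326.   69. ]
rim_centre [306.5 276. ] 0.96 [567.1 392.9 100. ]
217 [516.4 326.4 141.3] ((516.9442138671875, 326.7429504394531), 7.0046868324279785)
2078 ((539.6812744140625, 366.8789978027344), (102.83567810058594, 150.69851684570312), 45.78533935546875)
```

View pics/w5.png

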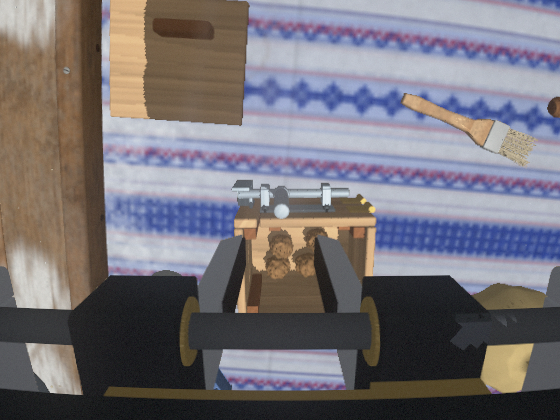

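The knob top is at (281,210), and the depth circle of radius 7.0 mm confirms (517,326.7). I'll descend and grip it.

```bash
python3 -c "
from h import *
delta([516.9,326.7,126],124.7)"
```

```text
t ['-0.0050', '0.0027', '0.1443'] r ['0.01', '-0.19', '-0.05']
```

```bash
python3 -m creep '[{"tx":-0.005,"ty":0.0027,"tz":0.04,"rx":0,"ry":-0.2,"rz":0,"claw":-0.2},{"tx":-0.005,"ty":0.0027,"tz":0.09,"rx":0,"ry":-0.2,"rz":0,"claw":-0.2},{"tx":-0.005,"ty":0.0027,"tz":0.125,"rx":0,"ry":-0.2,"rz":0,"claw":-0.2},{"tx":-0.005,"ty":0.0027,"tz":0.144,"rx":0,"ry":-0.2,"rz":0,"claw":-0.2},{"tx":-0.005,"ty":0.0027,"tz":0.144,"rx":0,"ry":-0.2,"rz":0,"claw":-0.2}]'
python3 -m creep '[{"tx":0,"ty":0,"tz":0,"rx":0,"ry":0,"rz":0,"claw":-0.5},{"tx":0,"ty":0,"tz":0,"rx":0,"ry":0,"rz":0,"claw":-1},{"tx":0,"ty":0,"tz":0,"rx":0,"ry":0,"rz":0,"claw":-1},{"tx":0,"ty":0,"tz":0,"rx":0,"ry":0,"rz":0,"claw":-1},{"tx":0,"ty":0,"tz":0,"rx":0,"ry":0,"rz":0,"claw":-1}]' 40
```

```text
clock: 12.92
eef_pos: [516.7, 326.5, 125.8]
orientation: [-0.298, 0.955, -0.0, -0.001]
force: [-0.4, 0.1, 0.4]
gripper_width: 37.9
grip_force: 0.0
clock: 13.55
eef_pos: [517.4, 326.9, 127.2]
orientation: [-0.298, 0.955, 0.0, 0.001]
force: [0.7, -1.0, 6.4]
gripper_width: 13.6
grip_force: 40.0
```

```bash
python3 -m creep '[{"tx":0,"ty":0,"tz":-0.003,"rx":0,"ry":0,"rz":0,"claw":-1},{"tx":0,"ty":0,"tz":-0.007,"rx":0,"ry":0,"rz":0,"claw":-1},{"tx":0,"ty":0,"tz":-0.011,"rx":0,"ry":0,"rz":0,"claw":-1},{"tx":0,"ty":0,"tz":-0.0145,"rx":0,"ry":0,"rz":0,"claw":-1},{"tx":0,"ty":0,"tz":-0.0145,"rx":0,"ry":0,"rz":0,"claw":-1}]'
```

```text
clock: 14.18
eef_pos: [517.0, 326.8, 141.2]
orientation: [-0.298, 0.955, 0.0, 0.0]
force: [1.5, 1.7, -1.6]
gripper_width: 13.1
grip_force: 40.0
```

```bash
python3 -m creep '[{"tx":0,"ty":0.006,"tz":0,"rx":0,"ry":0,"rz":0,"claw":-1},{"tx":0,"ty":0.012,"tz":0,"rx":0,"ry":0,"rz":0,"claw":-1},{"tx":0,"ty":0.018,"tz":0,"rx":0,"ry":0,"rz":0,"claw":-1},{"tx":0,"ty":0.024,"tz":0,"rx":0,"ry":0,"rz":0,"claw":-1},{"tx":0,"ty":0.024,"tz":0,"rx":0,"ry":0,"rz":0,"claw":-1}]'
python3 -m creep '[{"tx":0,"ty":0.003,"tz":0,"rx":0,"ry":0,"rz":0,"claw":-1},{"tx":0,"ty":0.0055,"tz":0,"rx":0,"ry":0,"rz":0,"claw":-1},{"tx":0,"ty":0.0055,"tz":0,"rx":0,"ry":0,"rz":0,"claw":-1}]'
python3 - <<'E'
from h import *
c,im,dp=snap('side','s6.png'); 
cv2.imwrite('pics/s6c.png',cv2.resize(im[120:240,170:330,::-1],None,fx=4,fy=4))
E
```

```text
clock: 14.8
eef_pos: [502.8, 347.1, 140.8]
orientation: [-0.299, 0.954, 0.0, -0.0]
force: [1.0, 2.3, -1.2]
gripper_width: 13.2
grip_force: 40.0
clock: 15.18
eef_pos: [501.0, 349.1, 140.7]
orientation: [-0.297, 0.955, -0.001, 0.0]
force: [5.4, -7.3, -1.9]
gripper_width: 13.2
grip_force: 40.0
```

View pics/s6c.png

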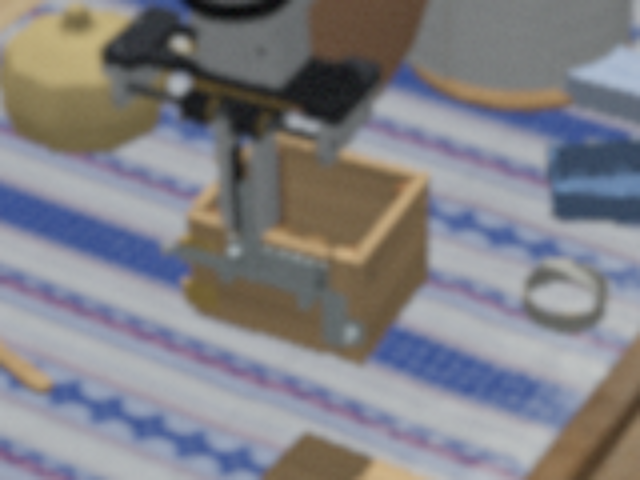

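The rod has been drawn back and its nose is clear of the keeper (rod end at about (325,285) in the crop, keeper at (345,325)). A small extra pull will check that it is at the stop.

```bash
python3 -m creep '[{"tx":0,"ty":0.001,"tz":0,"rx":0,"ry":0,"rz":0,"claw":-1},{"tx":0,"ty":0.002,"tz":0,"rx":0,"ry":0,"rz":0,"claw":-1},{"tx":0,"ty":0.002,"tz":0,"rx":0,"ry":0,"rz":0,"claw":-1}]' 50
```

```text
clock: 15.6
eef_pos: [500.6, 349.3, 140.6]
orientation: [-0.297, 0.955, -0.002, 0.0]
force: [8.3, -13.0, -1.2]
gripper_width: 13.2
grip_force: 50.0
```

```bash
python3 -m creep '[{"tx":0.0034,"ty":0.0009,"tz":0,"rx":0,"ry":0,"rz":3,"claw":-1},{"tx":0.0067,"ty":0.0019,"tz":0,"rx":0,"ry":0,"rz":6,"claw":-1},{"tx":0.01,"ty":0.0031,"tz":0,"rx":0,"ry":0,"rz":9,"claw":-1},{"tx":0.0133,"ty":0.0045,"tz":0,"rx":0,"ry":0,"rz":12,"claw":-1},{"tx":0.0133,"ty":0.0045,"tz":0,"rx":0,"ry":0,"rz":12,"claw":-1}]'
```

```text
clock: 16.23
eef_pos: [486.5, 345.4, 140.5]
orientation: [-0.195, 0.981, -0.002, -0.0]
force: [7.4, -14.2, -2.0]
gripper_width: 12.9
grip_force: 50.0
```

```bash
python3 -m creep '[{"tx":0.005,"ty":0.0014,"tz":0,"rx":0,"ry":0,"rz":4.5,"claw":-1},{"tx":0.01,"ty":0.003,"tz":0,"rx":0,"ry":0,"rz":9,"claw":-1},{"tx":0.0149,"ty":0.0051,"tz":0,"rx":0,"ry":0,"rz":13.5,"claw":-1},{"tx":0.0195,"ty":0.0075,"tz":0,"rx":0,"ry":0,"rz":18,"claw":-1},{"tx":0.0195,"ty":0.0075,"tz":0,"rx":0,"ry":0,"rz":18,"claw":-1}]'
python3 - <<'E'
from h import *
T,s=pose(); v=T[:2,3]-[475.6,412]; d=np.array([500.6,349.3])-[475.6,412]
print(np.linalg.norm(v),np.linalg.norm(d),np.degrees(np.arctan2(d[1],d[0])-np.arctan2(v[1],v[0])))
c,im,dp=snap('side','s7.png'); print(viewer.mark_of('side','knob_top')[:1])
cv2.imwrite('pics/s7c.png',cv2.resize(im[100:280,150:360,::-1],None,fx=3.3,fy=3.3))
E
```

```text
clock: 16.85
eef_pos: [464.9, 345.3, 140.4]
orientation: [-0.039, 0.999, -0.002, -0.0]
force: [3.9, -12.8, -2.5]
gripper_width: 13.0
grip_force: 50.0
67.53051108597325 67.50029629564598 30.829543220354328
[]
```

View pics/s7c.png

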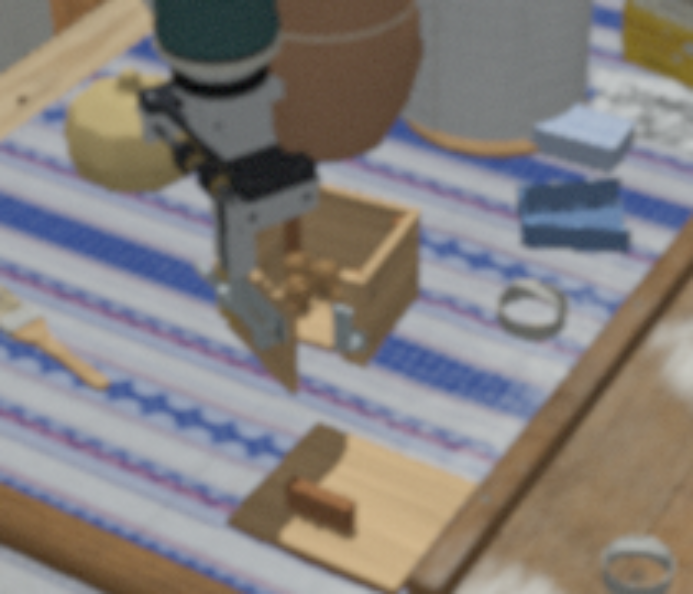

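The gate (lower corner at about (295,390)) stands about 30° open with the knob gripped, and the lid lies flat at (350,510). I'll hold briefly to check it is steady, then hand in.

```bash
python3 -m creep '[{"tx":0,"ty":0,"tz":0,"rx":0,"ry":0,"rz":0,"claw":-1},{"tx":0,"ty":0,"tz":0,"rx":0,"ry":0,"rz":0,"claw":-1},{"tx":0,"ty":0,"tz":0,"rx":0,"ry":0,"rz":0,"claw":-1},{"tx":0,"ty":0,"tz":0,"rx":0,"ry":0,"rz":0,"claw":-1}]'
python3 -c "
from h import *
print(order.sign_off())"
```

```text
clock: 17.45
eef_pos: [465.2, 345.2, 140.4]
orientation: [-0.04, 0.999, -0.002, -0.0]
force: [4.5, -12.8, -1.5]
gripper_width: 12.6
grip_force: 50.0
the job is handed in; nothing more can be done
None
```

The job is handed in at about 17.5 s: the lid lies flat on the table clear of the crate, the bolt is drawn back to its stop, and the gate is held about 30° open with the knob still gripped.

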